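Sweep a clay crumb along a plaster seam with a bent stylus

TASK

Take the bent stylus off its wooden rest, lower its ball tip into the open seam between the two plaster slabs behind the dry clay pellet, and guide it gently and slowly (a few centimetres a second) along the seam, staying down in the groove all the way round its bends, so that it sweeps the pellet out of the open end into the metal scrap tray. Then lay the stylus back in the slots of its rest as you found it. Do not touch the pellet with the fingers, and do not knock the two clamp knobs or disturb the bowl, the jar or the clay block.

Things in the scene. Friction and masses are not known exactly. Their poses are not given: they have to be found in the camera images.
- stylus: Bent stylus, 60 g, loose. Origin: centre of its dark wooden handle, a square bar 120 x 13 x 13 mm along its x (-60 to +60); grip it there. At +x follow a brass ferrule (11 mm round, x 60 to 70) and a 6 mm steel wire that turns straight down (-z) at x = 78 mm and ends in a ball 10 mm wide at z = -56 mm. It starts level on the rest, +z up.
- stylus_tip (a point): Centre of the stylus's ball tip (ball diameter 10 mm; its lowest point is 5 mm below this).
- rest: Fixed wooden rest. Origin: underside centre. Base 120 x 50 x 8 mm; two posts, 8 mm thick in x, 30 mm wide, at x = -42 and +42 mm, each with an open-topped slot 18 mm wide, slot floor 68.5 mm and cheeks 85 mm above the table. The handle lies in both slots; the 76 mm gap between the posts is free for fingers. The stylus starts with its wire end towards the rest's +x.
- rest_seat (a point): Where the centre of the handle sits when the stylus lies properly in the rest (75 mm above the table, midway between the posts; axes as the rest's: x along the handle, z up).
- board: Fixed ware board, 30 mm thick, x -115 to 100, y -70 to 70 mm; origin on the table, x points towards the tray fixed at its end. On it two white plaster slabs 12 mm thick (top 42 mm above the table) with an open seam between them: a groove 14 mm wide, upright walls, 12 mm deep, floor at 30 mm, straight from seam0 to seam1, then one smooth S-curve (radius 30 mm or more) through seam2 .. seam7 to seam8.
- seam0 (a point): Middle of the closed end wall of the seam, on the groove's floor (30 mm above the table). The pellet starts in the first straight piece, 20 to 32 mm from here.
- seam1 (a point): Middle of the groove, on its floor, where the first, straight piece (35 mm) ends and the curve begins.
- seam2 (a point): Next point along the middle of the curved groove, on its floor.
- seam3 (a point): Next point along the middle of the curved groove, on its floor.
- seam4 (a point): Next point along the middle of the curved groove, on its floor.
- seam5 (a point): Next point along the middle of the curved groove, on its floor (the trough of the S, where the seam turns back).
- seam6 (a point): Next point along the middle of the curved groove, on its floor.
- seam7 (a point): Next point along the middle of the curved groove, on its floor.
- seam8 (a point): Open end of the seam at the board's edge: middle of the groove, on its floor. The groove ends in the open above the tray: a pellet whose centre passes this edge drops in.
- tray_in (a point): Centre of the inner floor of the sheet-metal scrap tray (3 mm above the table; inside 60 mm along the board's x by 74 mm, walls 3 mm thick and 24 mm high), right below the open end of the seam.
- pellet: Dry clay pellet lying in the seam, a loose upright disc 11 mm in diameter, 10 mm high, about 10 g, smooth: it slides easily (friction about 0.25). Origin: centre of its underside.
- clamp_a: Fixed clamp screw standing on the slab right of the seam (going to the tray). Origin: its foot on the slab's top. Washer 18 mm wide, screw 10 mm, wooden knob 20 mm in diameter from 54 to 72 mm above the origin. It stands in the way of the stylus's handle and the fingers: choose and turn the handle heading about the vertical so as to pass it.
- clamp_b: The same clamp screw on the other slab (left of the seam as seen going to the tray). Fixed.
- bowl: Bystander: loose terracotta bowl, 100 mm wide, 50 mm high. Origin: underside centre.
- clay_block: Bystander: loose upright block of dry clay, 32 x 36 x 90 mm high. Origin: underside centre.
- jar: Bystander: loose glass jar, 60 mm wide, 75 mm high. Origin: underside centre.
Things that resemble listed ones, but are neither listed nor needed, are in the scene too. There is more than one size of the stylus; the one meant has the size given above.

How it is judged:
On the way, in this order (a step that is already met when the one before it is completed fails the run):
1. the stylus tip is down in the first straight piece of the seam (z of stylus_tip in the frame of board below 0.041 m and x of stylus_tip in the frame of board between -0.096 and -0.06 m and y of stylus_tip in the frame of board between 0.02 and 0.036 m), for 0.1 s.
2. the tip, down in the groove, pushes the pellet past the top of the curve (distance between seam2 and pellet below 0.01 m and distance between stylus_tip and pellet below 0.019 m and z of stylus_tip in the frame of board below 0.041 m), for 0.05 s.
3. the tip, down in the groove, pushes the pellet past the long slope (distance between seam4 and pellet below 0.01 m and distance between stylus_tip and pellet below 0.019 m and z of stylus_tip in the frame of board below 0.041 m), for 0.05 s.
4. the tip, down in the groove, pushes the pellet past the trough (distance between seam5 and pellet below 0.01 m and distance between stylus_tip and pellet below 0.019 m and z of stylus_tip in the frame of board below 0.041 m), for 0.05 s.
5. the tip, down in the groove, pushes the pellet past the last slope (distance between seam7 and pellet below 0.01 m and distance between stylus_tip and pellet below 0.019 m and z of stylus_tip in the frame of board below 0.041 m), for 0.05 s.
6. the pellet lies in the scrap tray (x of pellet in the frame of board between 0.103 and 0.169 m and y of pellet in the frame of board between -0.036 and 0.044 m and z of pellet in the frame of board below 0.018 m), for 0.2 s.
At the end, for the whole second after the job is handed in: The pellet lies at rest inside the scrap tray; the stylus lies at rest in both slots of its rest, its handle within 4 mm of the seated height, 6 mm sideways and 14 mm lengthways of the seat and within 0.15 rad of upright (all of step 6 and z of stylus in the frame of rest_seat between -0.004 and 0.004 m and y of stylus in the frame of rest_seat between -0.006 and 0.006 m and x of stylus in the frame of rest_seat between -0.014 and 0.014 m and angle between stylus's own z axis and vertical below 0.15 rad and linear speed of each of pellet, stylus below 0.02 m/s); the robot touches nothing.
It fails at once if the stylus pushes the pellet in the seam faster than 0.10 m/s (z of stylus_tip in the frame of board below 0.041 m and distance between stylus_tip and pellet below 0.017 m and x of pellet in the frame of board below 0.09 m and linear speed of stylus above 0.1 m/s).
It fails at once if the fingers touch the pellet (contact force between the fingers and pellet above 0.2 N).
It fails at once if the stylus presses on the board or slabs with more than 20 N (contact force between stylus and board above 20 N).
It fails at once if a clamp is knocked (over 5 N) (contact force between any of clamp_a, clamp_b and stylus above 5 N or contact force between any of clamp_a, clamp_b and the fingers above 5 N or contact force between any of clamp_a, clamp_b and the arm above 5 N).
It fails at once if the bowl, the jar or the clay block is moved by over 15 mm (distance of any of bowl, jar, clay_block from where it was at the start of the episode above 0.015 m).
It also fails if it takes over 70 s, if anything falls off the work surface, if the arm or the gripper's body presses on something with over 40 N, if the wrist force passes 120 N, or if a joint passes its speed limit or range.

ROBOT

A 6-joint arm with a two-finger parallel gripper is mounted at the origin on the work surface. World frame = base frame: x ahead of the robot, y to its left, z up, the work surface at z = 0. Lengths are in m, angles in rad, forces in N, time in s.
With the tool pointing down it reaches from about 0.25 to 0.775 m from the base axis. Payload 4 kg.
Tool frame: the origin (TCP) lies at the very end of the fingers, on their centre line; the grasp point (between the pads) lies 19 mm behind it; z points along the fingers, y is the direction in which the jaws open and shut (so a half turn about z gives the same grasp; the last joint's range is limited). The gripper opens to 94 mm and grips with 3 to 60 N. Pads are 16 mm wide; open, the fingers measure 119 mm over their backs; the gripper's body (75 mm by 177 mm) begins 78 mm behind the grasp point.
Start: joints at [1.015, 0.087, 1.371, -0, 1.684, -0.103], TCP at [0.241, 0.495, 0.206] pointing down, gripper open.
Joint ranges: [-3.1, 3.1], [-0.76, 2.03], [0.27, 2.55], [-1.08, 4.22], [0.17, 2.65], [-2.57, 2.57]. Speed limits (rad/s): [2.79, 2.79, 3.14, 3.14, 3.14, 3.14].

INTERFACE

Orientations are given as [roll, pitch, yaw] about the fixed x, y, z axes, in that order (R = Rz(yaw) Ry(pitch) Rx(roll)).
In Python, from bench import robot, snapshot, models gives the robot as it stands.
- The arm moves only by the tool arm_command, never from a script. Its argument "commands" is text: rows parted by semicolons, each of 7 numbers parted by spaces: the shift along the tool's x, y, z in mm, then the turn, a rotation vector about the tool's x, y, z in degrees, then the opening, from 0 (shut) to 1 (fully open). In form: tx ty tz rx ry rz hand; .... A call has 1 to 12 rows; each row shifts and turns the pose as measured when the row begins, along the tool's axes as they then stand; what a row does not reach is not made up. A row lasts 1/8 s, in which the tool goes at most 62.5 mm and 10.7 degrees, less where a joint would pass 70% of its speed; a pose out of reach is approached as far as the arm can. A call is refused whole if a number of a shift passes 62.5 or a number of a turn 10.7, either way. A call with a gripper value outside its range is refused whole. The fingers move at their own pace and stop on an object; the grip force is fixed at half the most. Time passes only in rows, so rows that do not move let the fingers close. It gives the time, the measured TCP pose, the force and the opening at its end, in the units of the state.
- robot.get_obs(): the state, without advancing time (a new reading comes with each control period).
- snapshot(name): name is "side" or "top" or "wrist"; returns a dict with "img" (480x640x3 uint8, blue, green, red), "camera_matrix" (3x3 intrinsics, pixels), "origin" and "rotation" of the camera in the world. Camera axes: x right, y down, z forward; pixel columns grow to the right and rows downward; lengths in m; the calibration is good to about 2 mm. A picture is of the moment at which its call begins. There is no depth.
- robot.close_job(): hands the job in, once; it reports no verdict.
Trained networks look in a picture, given as the dict that the camera call returned (one of the last four; its "shot" number tells which), for a name from the list of things; names that differ only in an ending like _2 or _b are one class to them, and where a whole thing is asked for, a point or a joint stands for the part that bears it (a point fixed in the world has none). Each returns a list of dicts, best first, with "conf" (0 to 1); they miss things now and then, are a little off and sometimes report something else, mostly with a low value. They report only what shows in the picture. A call takes as long as a camera call. They do not tell look-alikes from the thing itself.
- models.spot_in(query, picture): "bbox" ([left, top, width, height] as shares, 0 to 1, of the picture: columns of its width, rows of its height, round what is visible of it).
- models.tip_of(query, picture): "centre" ([column, row] as shares, 0 to 1, of the picture: columns of its width, rows of its height: a listed point, or the origin of a listed thing).
The state is a dict: "time": time; "joint_positions": joint angles; "qvel": joint speeds; "joint_torque": joint torques, N m; "tool_pos": TCP position; "ee_rot": TCP orientation; "wrist_force": force on the tool from outside, world axes, zero at the start; "wrist_torque": the same for the moment, N m; "width": finger opening in m.
Only numpy, scipy, OpenCV 4.12 (cv2) and the standard library are available. Lean on these libraries where they do the work, as an engineer would, in place of code of your own. Each camera call takes 0.05 s, during which the arm holds its last target. There are 200 camera calls.

## Working session

There is one attempt and no reset: what is moved stays moved. The work goes in short steps, Python scripts to look and compute and a tool call to move; the robot and the scene stay as the last step left them, time stands still between calls to the robot, and variables do not carry over. Pictures are saved under pics/ and viewed, about 8 in all and at most 12, crops included, and the job is handed in when it is done.

Besides the shell and the picture viewer there is one more tool, called after "Call:" as name(argument=value, ...), one argument or row to a line, values as JSON. arm_command: Moves the arm, as the interface text tells. Its arguments: {"type":"object","properties":{"commands":{"type":"string"}},"required":["commands"]}

```bash
mkdir -p pics; ls
cat > h.py <<'E'
import numpy as np, cv2
from bench import robot, snapshot, models
def ray(p,uv):
    K=np.array(p["camera_matrix"]);R=np.array(p["rotation"]);o=np.array(p["origin"])
    d=R@np.linalg.solve(K,[uv[0],uv[1],1]);return o,d
def atz(p,uv,z):
    o,d=ray(p,uv);return o+d*(z-o[2])/d[2]
def proj(p,X):
    K=np.array(p["camera_matrix"]);R=np.array(p["rotation"]);o=np.array(p["origin"])
    c=K@(R.T@(np.array(X)-o));return c[:2]/c[2]
def tips(p,q,n=3):
    return [(round(r["conf"],2),np.array(r["centre"])*[640,480]) for r in models.tip_of(q,p)[:n]]
E
python3 - <<'E'
from h import *
np.set_printoptions(precision=4,suppress=True)
Z=dict(stylus=.075,stylus_tip=.019,rest=0,rest_seat=.075,board=0,pellet=.03,tray_in=.003,clamp_a=.042,clamp_b=.042,bowl=0,jar=0,clay_block=0)
for i in range(9): Z["seam%d"%i]=.03
for n in ("top","side"):
    p=snapshot(n);cv2.imwrite(f"pics/{n}0.png",p["img"])
    print(n,p["origin"],np.array(p["rotation"]).tolist(),p["camera_matrix"][0][0])
    for q,z in Z.items():
        print(q,[(c,uv.round(1).tolist(),atz(p,uv,z)[:2].round(4).tolist()) for c,uv in tips(p,q)])
print(robot.get_obs())
E
```

```text
pics
top [ 0.3502 -0.0365  1.1667] [-2.982142714908321, -0.008675632126619481, -1.5484029707860363] 546.1840372637854Traceback (most recent call last):
  File "<stdin>", line 9, in <module>
  File "h.py", line 7, in atz
    o,d=ray(p,uv);return o+d*(z-o[2])/d[2]
                                      ~^^^
IndexError: invalid index to scalar variable.
```

```bash
sed -i 's/R=np.array(p\["rotation"\])/R=rot(p["rotation"])/' h.py
cat >> h.py <<'E'
from scipy.spatial.transform import Rotation as Ro
def rot(r): return Ro.from_euler("xyz",r).as_matrix()
E
python3 - <<'E'
from h import *
np.set_printoptions(precision=4,suppress=True)
Z=dict(stylus=.075,stylus_tip=.019,rest=0,rest_seat=.075,board=0,pellet=.03,tray_in=.003,clamp_a=.042,clamp_b=.042,bowl=0,jar=0,clay_block=0)
for i in range(9): Z["seam%d"%i]=.03
for n in ("top","side"):
    p=snapshot(n);cv2.imwrite(f"pics/{n}0.png",p["img"])
    print(n,p["origin"],p["rotation"],p["camera_matrix"][0][0])
    for q,z in Z.items():
        print(q,[(c,uv.round(1).tolist(),atz(p,uv,z)[:2].round(4).tolist()) for c,uv in tips(p,q)])
print(robot.get_obs())
E
```

```text
top [ 0.3502 -0.0365  1.1667] [-2.9821 -0.0087 -1.5484] 546.1840372637854
stylus [(0.93, [435.2, 268.0], [0.4679, -0.2688]), (0.89, [465.6, 386.1], [0.2387, -0.3256]), (0.79, [423.6, 144.7], [0.7253, -0.2473])]
stylus_tip [(0.86, [439.7, 234.6], [0.5457, -0.2911]), (0.76, [451.4, 201.9], [0.6178, -0.3172]), (0.66, [319.4, 236.6], [0.5353, -0.0347])]
rest [(0.89, [426.4, 274.4], [0.4617, -0.2658]), (0.19, [321.6, 238.0], [0.5354, -0.0394])]
rest_seat [(0.81, [437.2, 269.1], [0.4658, -0.2728])]
board [(0.88, [318.8, 238.2], [0.5348, -0.0333])]
pellet [(0.68, [423.2, 270.6], [0.4666, -0.2533]), (0.59, [301.1, 246.5], [0.5115, 0.0033]), (0.38, [334.5, 209.6], [0.5923, -0.0654])]
tray_in [(0.78, [308.4, 301.0], [0.3992, -0.0146])]
clamp_a [(0.65, [300.9, 209.2], [0.589, 0.0055])]
clamp_b [(0.65, [300.9, 209.2], [0.589, 0.0055])]
bowl [(0.85, [170.3, 257.6], [0.4851, 0.2841]), (0.31, [302.4, 260.6], [0.4853, 0.0007])]
jar [(0.81, [299.8, 136.2], [0.7638, 0.0145])]
clay_block [(0.56, [212.8, 177.5], [0.6643, 0.2028]), (0.54, [424.7, 272.6], [0.4655, -0.2622])]
seam0 [(0.93, [335.4, 204.1], 
[... 3414 characters left out ...]
-0.0599]), (0.94, [268.1, 236.2], [0.6291, -0.0705]), (0.94, [307.5, 259.5], [0.537, -0.0092])]
seam8 [(0.96, [285.3, 240.5], [0.5898, -0.0599]), (0.94, [268.1, 236.2], [0.6291, -0.0705]), (0.94, [307.5, 259.5], [0.537, -0.0092])]
{'time': 2.3, 'joint_positions': array([ 1.0149,  0.0872,  1.3707,  0.    ,  1.6836, -0.1031]), 'qvel': array([-0.002 ,  0.0012,  0.0012,  0.001 ,  0.0009, -0.0004]), 'joint_torque': array([ -0.0004, -34.0032, -30.2591,   0.0718,   0.0237,  -0.    ]), 'tool_pos': array([0.2406, 0.4946, 0.2055]), 'ee_rot': array([3.1415, 0.    , 2.6888]), 'wrist_force': array([ 0.1099, -0.5521, -0.5127]), 'wrist_torque': array([0.0116, 0.0287, 0.0873]), 'width': 0.09407441681772793}
```

View pics/top0.png

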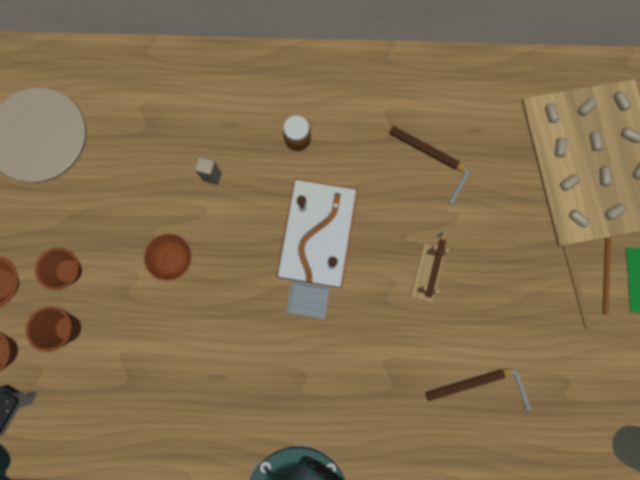

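```bash
cat >> h.py <<'E'
def rows(way,hand,cur=None,v=50.,maxrot=10.):
    """way: list of (x,y,z,yaw[,n]) world TCP targets, tool down; prints rows"""
    if cur is None:
        o=robot.get_obs();cur=[*o["tool_pos"],o["ee_rot"][2]]
    out=[];R0=None;c=np.array(cur[:4],float)
    for w in way:
        t=np.array(w[:4],float);dy=t[3]-c[3]
        n=int(w[4]) if len(w)>4 else max(1,int(np.ceil(max(np.linalg.norm(t[:3]-c[:3])*1000/v,abs(np.degrees(dy))/maxrot))))
        for k in range(n):
            d=(t[:3]-c[:3])/n*1000;y=c[3]+dy*k/n
            a=rot([np.pi,0,y]).T@d
            out.append("%.1f %.1f %.1f 0 0 %.1f %g"%(a[0],a[1],a[2],-np.degrees(dy)/n,hand))
        c=t
    for i in range(0,len(out),12): print("; ".join(out[i:i+12]),"\n")
E
python3 - <<'E'
from h import *
p=snapshot("wrist");o=robot.get_obs()
T=rot(o["ee_rot"])
print("cam in tool",T.T@(np.array(p["origin"])-o["tool_pos"]),(T.T@rot(p["rotation"])).round(3),p["camera_matrix"])
rows([(.50,.0,.38,2.6888-2.1,12)],1)
E
```

```text
cam in tool [ 0.08541698  0.00030199 -0.17828364] [[-0.001 -0.957 -0.289]
 [ 1.    -0.001 -0.001]
 [ 0.    -0.289  0.957]] [[401.56798854   0.         315.86865873]
 [  0.         401.56798854 240.68018576]
 [  0.           0.           1.        ]]
-37.5 -27.6 -14.5 0 0 10.0 1; -41.7 -20.7 -14.5 0 0 10.0 1; -44.7 -13.1 -14.5 0 0 10.0 1; -46.3 -5.1 -14.5 0 0 10.0 1; -46.4 3.0 -14.5 0 0 10.0 1; -45.2 11.1 -14.5 0 0 10.0 1; -42.6 18.8 -14.5 0 0 10.0 1; -38.7 25.9 -14.5 0 0 10.0 1; -33.6 32.2 -14.5 0 0 10.0 1; -27.4 37.6 -14.5 0 0 10.0 1; -20.5 41.8 -14.5 0 0 10.0 1; -12.9 44.7 -14.5 0 0 10.0 1
```

Call:
arm_command(
  commands="-40 -29 -2 0 0 10 1; -45 -22 -2 0 0 10 1; -48 -14 -2 0 0 10 1; -50 -5 -2 0 0 10 1; -50 3 -2 0 0 10 1; -49 12 -2 0 0 10 1; -46 20 -2 0 0 10 1; -41 28 -2 0 0 10 1; -36 35 -2 0 0 10 1; -29 40 -2 0 0 10 1; -22 45 -2 0 0 10 1; -14 48 0 0 0 10 1",
)

```text
time: 3.85
tool_pos: [0.5135, -0.0567, 0.2297]
ee_rot: [3.139, -0.007, 0.532]
wrist_force: [0.4, -0.4, 0.5]
width: 0.0939
```

Run:
```python
from h import *
np.set_printoptions(precision=4,suppress=True)
p=snapshot("wrist");cv2.imwrite("pics/w1.png",p["img"])
o=robot.get_obs();print(o["time"],o["tool_pos"],o["ee_rot"])
import pickle;pickle.dump(p,open("w1.pkl","wb"))
for q,z in dict(seam1=.03,pellet=.03,clamp_a=.042,tray_in=.003,board=0,rest_seat=.075,stylus=.075).items():
    print(q,[(c,uv.round(1).tolist(),atz(p,uv,z)[:2].round(4).tolist()) for c,uv in tips(p,q,12)])
```

```text
3.9 [ 0.5153 -0.0626  0.2287] [ 3.1347 -0.0047  0.522 ]
seam1 [(0.95, [288.8, 169.9], [0.5357, -0.0141]), (0.84, [346.5, 158.9], [0.5716, -0.0553]), (0.82, [318.7, 165.6], [0.5532, -0.0362]), (0.81, [243.7, 236.4], [0.457, -0.0076]), (0.8, [256.0, 186.4], [0.5065, 0.0051]), (0.63, [236.9, 252.3], [0.4391, -0.0094]), (0.61, [246.8, 208.5], [0.4832, 0.0027]), (0.6, [364.6, 143.4], [0.5919, -0.0623]), (0.24, [371.2, 139.4], [0.598, -0.0655])]
pellet [(0.53, [370.8, 138.7], [0.5983, -0.0649])]
clamp_a [(0.93, [297.6, 255.5], [0.4703, -0.0614]), (0.89, [301.6, 102.9], [0.5929, 0.0045])]
tray_in [(0.62, [224.6, 273.4], [0.4007, -0.0086])]
board [(0.55, [303.5, 173.6], [0.5361, -0.0288])]
rest_seat [(0.66, [392.0, 114.4], [0.621, -0.0632])]
stylus [(0.76, [618.2, 109.0], [0.7151, -0.2153])]
```

View pics/w1.png

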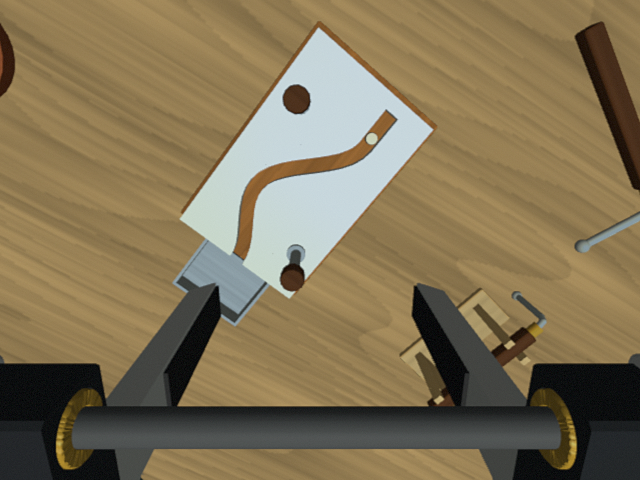

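Run:
```python
from h import *
import pickle
np.set_printoptions(precision=4,suppress=True)
p=pickle.load(open("w1.pkl","rb"));im=p["img"];hsv=cv2.cvtColor(im,cv2.COLOR_BGR2HSV)
m=((hsv[...,1]<60)&(hsv[...,2]>150)).astype(np.uint8)
n,l,s,c=cv2.connectedComponentsWithStats(m);big=sorted(range(1,n),key=lambda i:-s[i,4])[:3];print([s[i] for i in big])
m=np.isin(l,big[:2]).astype(np.uint8)
pts=np.argwhere(m)[:,::-1]
W=np.array([atz(p,uv,.042)[:2] for uv in pts])
r=cv2.minAreaRect((W*1000).astype(np.float32));print(r)
B=cv2.boxPoints(r)/1000;print(B)
# board axes
far=B[np.argsort(-B[:,0])[:2]].mean(0);near=B[np.argsort(B[:,0])[:2]].mean(0)
ex=(near-far)/np.linalg.norm(near-far);ey=np.array([-ex[1],ex[0]]);O=near-ex*.1
print("O",O,"yaw",np.arctan2(ex[1],ex[0]),"len",np.linalg.norm(near-far))
f=lambda w:np.array([(w[:2]-O)@ex,(w[:2]-O)@ey])
for q,z in dict(seam1=.03,pellet=.03,clamp_a=.042).items():
    for cc,uv in tips(snapshot("wrist"),q,12): print(q,cc,f(atz(p,uv,z)).round(4))
# rectified groove at z=.042 and z=.03 : 0.5mm px
for z,nm in((.042,"a"),(.03,"b")):
    src=[proj(p,[*(O+ex*x+ey*y),z]) for x,y in((-.12,-.07),(.1,-.07),(.1,.07),(-.12,.07))]
    H=cv2.getPerspectiveTransform(np.float32(src),np.float32([(0,0),(660,0),(660,420),(0,420)]))
    g=cv2.warpPerspective(im,H,(660,420));cv2.imwrite(f"pics/rect_{nm}.png",g)
    h2=cv2.cvtColor(g,cv2.COLOR_BGR2HSV);b=((h2[...,1]>90)|(h2[...,2]<110))
    if z==.042 or 1:
        for x in range(-100,100,8):
            col=b[60:400,int((x+120)*3)];i=np.flatnonzero(np.diff(np.r_[0,col.astype(int),0]))
            print(nm,x,[(round((a+60)/3-70,1),round((e+60)/3-70,1)) for a,e in zip(i[::2],i[1::2]) if e-a>6])
```

```text
[array([  173,    28,   260,   298, 31294], dtype=int32), array([582, 216,  58,  36, 255], dtype=int32), array([366, 133,  12,  12, 107], dtype=int32)]
((517.590576171875, -135.7720184326172), (280.16363525390625, 381.9297180175781), 2.570270538330078)
[[ 0.3691  0.0487]
 [ 0.3862 -0.3328]
 [ 0.6661 -0.3203]
 [ 0.649   0.0613]]
O [ 0.4775 -0.1376] yaw -3.0967329 len 0.28016368
seam1 0.96 [-0.0822 -0.0966]
seam1 0.95 [-0.1144 -0.0621]
seam1 0.85 [ 0.0143 -0.1295]
seam1 0.83 [-0.0662 -0.1173]
seam1 0.83 [-0.0119 -0.1393]
seam1 0.78 [-0.0966 -0.0782]
seam1 0.7 [ 0.0317 -0.129 ]
seam1 0.62 [-0.1511 -0.0584]
seam1 0.61 [-0.0401 -0.1381]
pellet 0.72 [ 0.0329 -0.1306]
pellet 0.5 [-0.1254 -0.0653]
clamp_a 0.81 [ 0.0043 -0.0744]
clamp_a 0.65 [-0.122 -0.133]
a -100 [(np.float64(-34.7), np.float64(63.3))]
a -92 [(np.float64(-36.3), np.float64(63.3))]
a -84 [(np.float64(-37.7), np.float64(63.3))]
a -76 [(np.float64(-39.3), np.float64(63.3))]
a -68 [(np.float64(-41.0), np.float64(63.3))]
a -60 [(np.float64(-42.3), np.float64(63.3))]
a -52 [(np.float64(-44.0), np.float64(63.3))]
a -44 [(np.float64
[... 1270 characters left out ...]
5.7), np.float64(63.3))]
b -20 [(np.float64(-47.0), np.float64(63.3))]
b -12 [(np.float64(-48.7), np.float64(63.3))]
b -4 [(np.float64(-50.0), np.float64(63.3))]
b 4 [(np.float64(-50.0), np.float64(63.3))]
b 12 [(np.float64(-50.0), np.float64(63.3))]
b 20 [(np.float64(-50.0), np.float64(63.3))]
b 28 [(np.float64(-50.0), np.float64(63.3))]
b 36 [(np.float64(-50.0), np.float64(63.3))]
b 44 [(np.float64(-50.0), np.float64(63.3))]
b 52 [(np.float64(-50.0), np.float64(63.3))]
b 60 [(np.float64(-50.0), np.float64(63.3))]
b 68 [(np.float64(-50.0), np.float64(63.3))]
b 76 [(np.float64(-50.0), np.float64(63.3))]
b 84 [(np.float64(-50.0), np.float64(63.3))]
b 92 [(np.float64(-50.0), np.float64(63.3))]
```

View pics/rect_a.png

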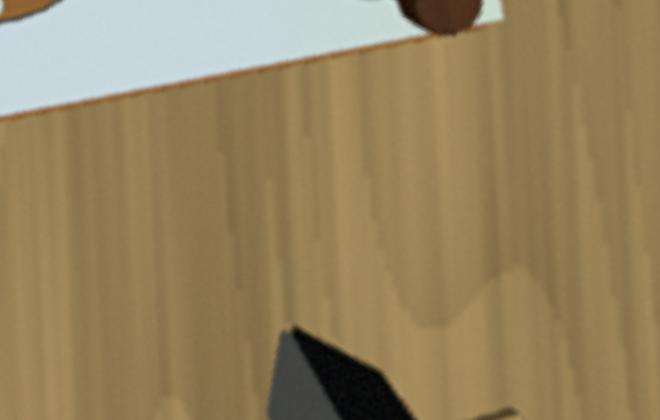

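```bash
cat > seg.py <<'E'
from h import *
import pickle
np.set_printoptions(precision=4,suppress=True)
p=pickle.load(open("w1.pkl","rb"));im=p["img"];hsv=cv2.cvtColor(im,cv2.COLOR_BGR2HSV)
print(hsv[270,235],hsv[210,210],hsv[60,330])
m=((hsv[...,1]<60)&(hsv[...,2]>195)).astype(np.uint8)
n,l,s,c=cv2.connectedComponentsWithStats(m);big=sorted(range(1,n),key=lambda i:-s[i,4])[:4];print([s[i] for i in big])
m=np.isin(l,[i for i in big if s[i,4]>3000]).astype(np.uint8)
W=np.array([atz(p,uv,.042)[:2] for uv in np.argwhere(m)[:,::-1]])
r=cv2.minAreaRect((W*1000).astype(np.float32));print(r)
B=cv2.boxPoints(r)/1000
far=B[np.argsort(-B[:,0])[:2]].mean(0);near=B[np.argsort(B[:,0])[:2]].mean(0)
ex=(near-far)/np.linalg.norm(near-far);ey=np.array([-ex[1],ex[0]]);O=near-ex*.1
print("O",O,"yaw",np.arctan2(ex[1],ex[0]),"len",np.linalg.norm(near-far))
f=lambda w:np.array([(w[:2]-O)@ex,(w[:2]-O)@ey])
for q,w in dict(seam=[(.5357,-.0141),(.5716,-.0553),(.5532,-.0362),(.457,-.0076),(.5065,.0051),(.4391,-.0094),(.4832,.0027),(.5919,-.0623),(.598,-.0655)],clamp=[(.4703,-.0614),(.5929,.0045)]).items():
    print(q,sorted([f(np.array(x)).round(4).tolist() for x in w]))
for z,nm in((.042,"a"),(.03,"b")):
    src=[proj(p,[*(O+ex*x+ey*y),z]) for x,y in((-.12,-.07),(.1,-.07),(.1,.07),(-.12,.07))]
    H=cv2.getPerspectiveTransform(np.float32(src),np.float32([(0,0),(660,0),(660,420),(0,420)]))
    g=cv2.warpPerspective(im,H,(660,420));cv2.imwrite(f"pics/rect_{nm}.png",g)
    h2=cv2.cvtColor(g,cv2.COLOR_BGR2HSV);b=((h2[...,1]>70)|(h2[...,2]<110))
    for x in range(-100,101,10):
        col=b[75:380,min(659,int((x+120)*3))];i=np.flatnonzero(np.diff(np.r_[0,col.astype(int),0]))
        print(nm,x,[(round(float(a+75)/3-70,1),round(float(e+75)/3-70,1)) for a,e in zip(i[::2],i[1::2]) if e-a>6])
E
python3 seg.py
```

```text
[100  38 167] [ 72  18 215] [ 97  25 218]
[array([  180,    28,   252,   270, 27261], dtype=int32), array([367, 134,  10,  10,  83], dtype=int32)]
((538.9384155273438, -26.770408630371094), (128.9315643310547, 206.94740295410156), 81.68557739257812)
O [ 0.5355 -0.0263] yaw 2.9964786 len 0.20694737
seam [[-0.0675, 0.0298], [-0.061, 0.0275], [-0.0399, 0.0235], [-0.0189, 0.0073], [0.0016, -0.0121], [0.0332, -0.0268], [0.0559, -0.0211], [0.0804, -0.0071], [0.0978, -0.0028]]
clamp [[-0.0523, -0.0387], [0.0594, 0.0442]]
a -100 []
a -90 [(21.7, 34.7)]
a -80 [(21.7, 34.7)]
a -70 []
a -60 [(-45.0, -36.0), (21.7, 34.7)]
a -50 [(-45.0, -32.3), (19.7, 33.3)]
a -40 [(14.0, 29.3)]
a -30 [(6.0, 22.7)]
a -20 [(-3.7, 14.3)]
a -10 [(-13.3, 5.0)]
a 0 [(-22.0, -4.7)]
a 10 [(-28.3, -12.7)]
a 20 [(-32.7, -19.0)]
a 30 [(-34.0, -21.0)]
a 40 [(-32.3, -19.3)]
a 50 [(-29.0, -15.0)]
a 60 [(-24.0, -9.3), (37.0, 47.7)]
a 70 [(-18.0, -3.0), (42.3, 56.7)]
a 80 [(-11.7, 2.0), (41.7, 56.7)]
a 90 [(-8.0, 5.7), (46.0, 56.7)]
a 100 []
b -100 []
b -90 [(23.0, 36.3)]
b -80 [(23.0, 36.3)]
b -70 []
b -60 [(-45.0, -36.3), (23.0, 36.3)]
b -50 [(-45.0, -32.7), (20.7, 35.0)]
b -40 [(15.3, 31.0)]
b -30 [(7.0, 24.7)]
b -20 [(-2.3, 16.0)]
b -10 [(-12.0, 7.0)]
b 0 [(-20.7, -3.0)]
b 10 [(-27.7, -11.3)]
b 20 [(-32.7, -18.0)]
b 30 [(-34.3, -21.0)]
b 40 [(-33.7, -20.0)]
b 50 [(-31.0, -16.3)]
b 60 [(-26.3, -11.0), (40.0, 47.7)]
b 70 [(-20.3, -5.0), (42.0, 54.3)]
b 80 [(-14.3, 0.7), (43.3, 56.7)]
b 90 [(-8.7, 5.0), (45.7, 56.7)]
b 100 [(-6.3, 6.7)]
```

View pics/rect_a.png

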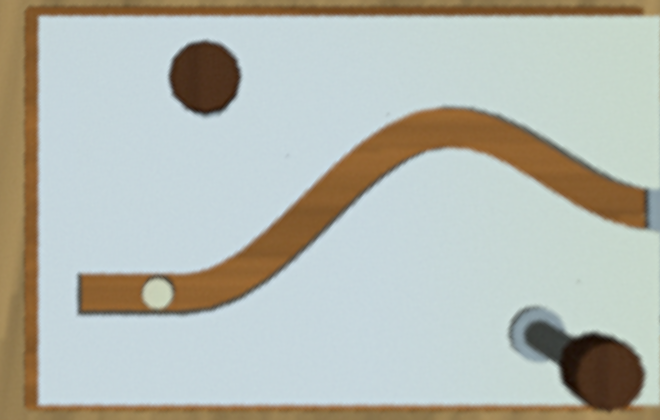

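Run:
```python
from h import *
print(robot.get_obs()["tool_pos"],robot.get_obs()["ee_rot"])
rows([(.466,-.268,.20,-.27,6)],1)
```

```text
[ 0.51277169 -0.05454521  0.22943197] [ 3.13968042 -0.00639709  0.53912986]
-25.0 26.5 4.9 0 0 7.7 1; -21.2 29.6 4.9 0 0 7.7 1; -17.0 32.2 4.9 0 0 7.7 1; -12.5 34.2 4.9 0 0 7.7 1; -7.8 35.6 4.9 0 0 7.7 1; -2.9 36.3 4.9 0 0 7.7 1
```

Call:
arm_command(
  commands="-25 26.5 5 0 0 7.7 1; -21 29.6 5 0 0 7.7 1; -17 32 5 0 0 7.7 1; -12.5 34 5 0 0 7.7 1; -8 35.6 5 0 0 7.7 1; -3 36 5 0 0 7.7 1; 0 0 0 0 0 0 1",
)

```text
time: 5.42
tool_pos: [0.4637, -0.2711, 0.1981]
ee_rot: [-3.137, -0.008, -0.288]
wrist_force: [-0.4, 0.3, 1.0]
width: 0.0939
```

Run:
```python
from h import *
import pickle
np.set_printoptions(precision=4,suppress=True)
p=snapshot("wrist");cv2.imwrite("pics/w2.png",p["img"])
o=robot.get_obs();print(o["time"],o["tool_pos"],o["ee_rot"])
pickle.dump(p,open("w2.pkl","wb"))
for q,z in dict(rest_seat=.075,stylus=.075,stylus_tip=.019,rest=0).items():
    print(q,[(c,uv.round(1).tolist(),atz(p,uv,z)[:2].round(4).tolist()) for c,uv in tips(p,q,12)])
```

```text
5.475 [ 0.4642 -0.27    0.1986] [-3.1369 -0.0084 -0.286 ]
rest_seat [(0.98, [311.6, 235.2], [0.4634, -0.2666])]
stylus [(0.9, [436.7, 399.1], [0.2875, -0.3294]), (0.65, [311.4, 232.6], [0.4654, -0.2671]), (0.43, [42.2, 174.3], [0.5662, -0.0866])]
stylus_tip [(0.55, [314.4, 23.9], [0.6165, -0.3141])]
rest []
```

View pics/w2.png

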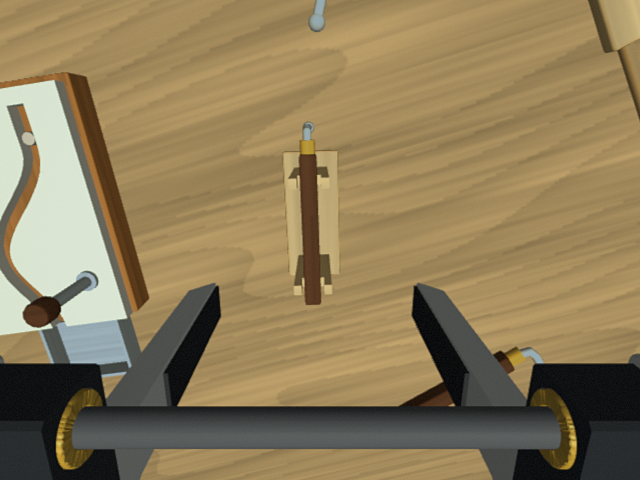

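Run:
```python
from h import *
import pickle
np.set_printoptions(precision=4,suppress=True)
p=pickle.load(open("w2.pkl","rb"));g=cv2.cvtColor(p["img"],cv2.COLOR_BGR2HSV)
m=((g[...,2]<105)&(g[...,1]>90)).astype(np.uint8);m[:,:290]=0;m[:,335:]=0;m[:150]=0;m[310:]=0
L=[]
for r in list(range(190,252,6))+[157,162,302]:
    c=np.flatnonzero(m[r])
    if len(c): L.append((r,c.min(),c.max()));
print(L)
r=np.array([l for l in L if 185<l[0]<255]);
P=np.array([atz(p,((a+b)/2,rr),.0815)[:2] for rr,a,b in r])
d=np.polyfit(P[:,0],P[:,1],1);print("heading",np.arctan(d[0]))
rr=np.flatnonzero(m[:,306:314].sum(1)>3);print(rr.min(),rr.max())
A=atz(p,(307.5,rr.min()),.0815);B=atz(p,(313,rr.max()+1),.0815);print(A,B,np.linalg.norm(A-B),(A+B)/2)
print("width",[np.linalg.norm(atz(p,(a,q),.0815)-atz(p,(b+1,q),.0815)).round(4) for q,a,b in r[::3]])
h=np.arctan(d[0]);mid=(A+B)[:2]/2
rows([(mid[0],mid[1],.13,h,4)],1)
cv2.imwrite("pics/w2c.png",cv2.resize(p["img"][100:320,200:420],None,fx=2.7,fy=2.7,interpolation=cv2.INTER_CUBIC))
```

```text
[(190, np.int64(301), np.int64(316)), (196, np.int64(301), np.int64(316)), (202, np.int64(301), np.int64(317)), (208, np.int64(302), np.int64(317)), (214, np.int64(302), np.int64(317)), (220, np.int64(302), np.int64(317)), (226, np.int64(302), np.int64(317)), (232, np.int64(303), np.int64(318)), (238, np.int64(303), np.int64(318)), (244, np.int64(303), np.int64(318)), (250, np.int64(303), np.int64(318)), (157, np.int64(299), np.int64(315)), (162, np.int64(299), np.int64(316)), (302, np.int64(306), np.int64(320))]
heading -0.25729329525566735
155 304
[ 0.5235 -0.2817  0.0815] [ 0.4089 -0.2515  0.0815] 0.11853396183166824 [ 0.4662 -0.2666  0.0815]
width [np.float64(0.0118), np.float64(0.012), np.float64(0.0121), np.float64(0.0123)]
0.1 -0.5 17.4 0 0 -0.4 1; 0.1 -0.5 17.4 0 0 -0.4 1; 0.1 -0.5 17.4 0 0 -0.4 1; 0.1 -0.5 17.4 0 0 -0.4 1
```

View pics/w2c.png

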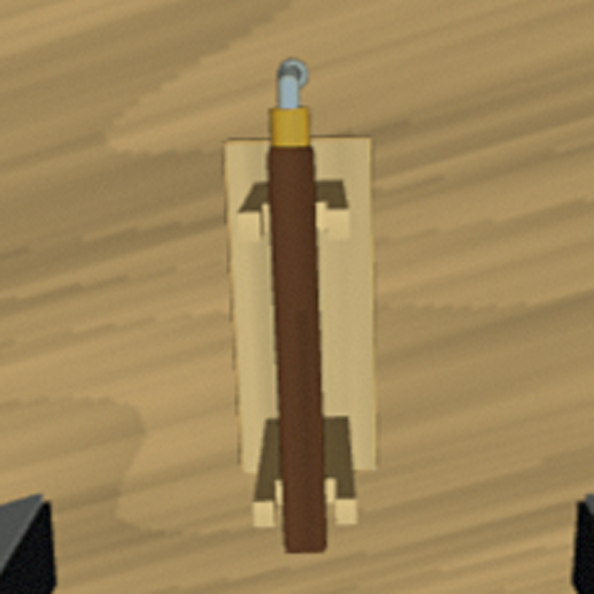

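Call:
arm_command(
  commands="0.2 -1 45 0 0 -0.8 1; 0.2 -1 40 0 0 -0.8 1; 0 0 30 0 0 0 1; 0 0 18 0 0 0 1; 0 0 5 0 0 0 1; 0 0 0 0 0 0 1",
)

```text
time: 6.42
tool_pos: [0.4722, -0.2617, 0.0618]
ee_rot: [-3.14, -0.018, -0.241]
wrist_force: [0.0, -0.1, 0.4]
width: 0.0939
```

Run:
```python
from h import *
o=robot.get_obs();print(o["tool_pos"],o["ee_rot"],o["wrist_force"])
rows([(.4662,-.2668,.056,-.257,1)],1)
```

```text
[ 0.47217144 -0.26170638  0.06177041] [-3.1396652  -0.01794453 -0.24127573] [ 0.03127961 -0.05755557  0.391961  ]
-4.6 6.4 5.8 0 0 0.9 1
```

Call:
arm_command(
  commands="-4.6 6.4 5.5 0 -1 0.9 1; 0 0 0 0 0 0 1; 0 0 0 0 0 0 1",
)

```text
time: 6.8
tool_pos: [0.4675, -0.2681, 0.0587]
ee_rot: [-3.141, -0.004, -0.257]
wrist_force: [0.4, 0.4, -0.6]
width: 0.094
```

Run:
```python
from h import *
o=robot.get_obs();print(o["tool_pos"],o["ee_rot"],o["wrist_force"])
rows([(.4662,-.2668,.056,-.257,1)],1)
```

```text
[ 0.46752289 -0.26809232  0.05868796] [-3.14142956 -0.00401251 -0.25745521] [ 0.43389286  0.43148202 -0.59067978]
-1.6 -0.9 2.7 0 0 -0.0 1
```

Call:
arm_command(
  commands="-1.6 -0.9 2.7 0 -0.2 0 1; 0 0 0 0 0 0 0; 0 0 0 0 0 0 0; 0 0 0 0 0 0 0; 0 0 0 0 0 0 0; 0 0 0 0 0 0 0; 0 0 0 0 0 0 0; 0 0 0 0 0 0 0",
)

```text
time: 7.8
tool_pos: [0.4663, -0.267, 0.0564]
ee_rot: [3.141, -0.001, -0.258]
wrist_force: [-0.1, -0.3, 0.9]
width: 0.027
```

Call:
arm_command(
  commands="0 0 0 0 0 0 0; 0 0 0 0 0 0 0; 0 0 0 0 0 0 0; 0 0 0 0 0 0 0",
)

```text
time: 8.3
tool_pos: [0.4663, -0.267, 0.0564]
ee_rot: [3.141, -0.001, -0.258]
wrist_force: [0.4, -0.3, 0.4]
width: 0.0128
```

```bash
cat > path.py <<'E'
from h import *
from scipy.interpolate import CubicSpline, PchipInterpolator
O=np.array([.5355,-.0263]);BY=2.9965
CX=np.array([-95,-85,-75,-65,-60,-50,-40,-30,-20,-10,0,10,20,30,40,50,60,70,80,90,100,112])
CY=np.array([28.2,28.2,28.2,28.2,28,26.5,21.7,14.3,5.3,-4.2,-13.4,-20.5,-25.9,-27.6,-26,-22,-16.7,-10.5,-4.9,-1.2,.5,1.0])
line=CubicSpline(CX,CY)
clamps=np.array([[-52.3,-38.7],[59.4,44.2]])
# handle direction (from tip) in board frame, deg, by board x
th=PchipInterpolator([-95,-60,-20,10,30,60,100,115],[145,145,142,140,140,150,160,160])
def clear(x,y,t):
    d=np.array([np.cos(np.radians(t)),np.sin(np.radians(t))]);e=np.array([-d[1],d[0]]);r=[]
    for c in clamps:
        v=c-[x,y];a,b=v@d,abs(v@e)
        h=np.hypot(max(a-138,-a,0),max(b-6.5,0));f=np.hypot(max(abs(a-78)-10,0),max(b-22,0))
        r+=[h-10,f-10]
    return r
def tcp(x,y,t,ztip,tip=(78.,0.,37.4)):
    """board tip mm, handle dir deg (board) -> TCP pose world (m, yaw)"""
    w=O+rot([0,0,BY])[:2,:2]@np.array([x,y])/1000
    yaw=BY+np.radians(t)+np.pi;yaw=(yaw+np.pi)%(2*np.pi)-np.pi
    R=rot([np.pi,0,yaw]);q=np.array([*w,ztip])-R@np.array(tip)/1000
    return [*q,yaw]
def tip_now(tip=(78.,0.,37.4)):
    o=robot.get_obs();q=o["tool_pos"]+rot(o["ee_rot"])@np.array(tip)/1000
    b=rot([0,0,BY])[:2,:2].T@(q[:2]-O)*1000
    return b,q[2],o
E
python3 - <<'E'
from path import *
for x in range(-90,113,10): print(x,line(x).round(1),th(x).round(0),np.round(clear(x,line(x),th(x)),0),np.round(tcp(x,line(x),th(x),.037),3))
P=tcp(-85,28.2,145,.08);print(P)
o=robot.get_obs();c=[*o["tool_pos"],o["ee_rot"][2]]
rows([(c[0],c[1],.17,c[3]),(P[0]-.06,P[1]-.05,.2,1.2),(P[0],P[1],.17,P[3])],0)
E
```

```text
-90 28.2 145.0 [ 64. 128. 136. 187.] [ 0.677 -0.121  0.074  2.386]
-80 28.2 145.0 [ 59. 120. 126. 177.] [ 0.667 -0.119  0.074  2.386]
-70 28.2 145.0 [ 55. 113. 116. 167.] [ 0.657 -0.118  0.074  2.386]
-60 28.0 145.0 [ 52. 106. 106. 158.] [ 0.648 -0.116  0.074  2.386]
-50 26.5 145.0 [ 50.  99.  96. 147.] [ 0.638 -0.114  0.074  2.38 ]
-40 21.7 144.0 [ 46.  90.  87. 136.] [ 0.628 -0.108  0.074  2.366]
-30 14.3 143.0 [ 41.  79.  79. 123.] [ 0.618 -0.1    0.074  2.348]
-20 5.3 142.0 [ 38.  67.  73. 111.] [ 0.608 -0.091  0.074  2.333]
-10 -4.2 141.0 [37. 55. 68. 99.] [ 0.599 -0.081  0.074  2.319]
0 -13.4 140.0 [36. 44. 66. 88.] [ 0.59  -0.071  0.074  2.305]
10 -20.5 140.0 [37. 35. 65. 77.] [ 0.58  -0.063  0.074  2.298]
20 -25.9 140.0 [40. 30. 63. 68.] [ 0.571 -0.056  0.074  2.298]
30 -27.6 140.0 [45. 31. 57. 58.] [ 0.562 -0.053  0.074  2.298]
40 -26.0 142.0 [50. 35. 51. 50.] [ 0.554 -0.051  0.074  2.332]
50 -22.0 146.0 [54. 39. 44. 45.] [ 0.547 -0.05   0.074  2.405]
60 -16.7 150.0 [59. 43. 36. 38.] [ 0.54  -0.049  0.074  2.473]
70 -10.5 153.0 [64. 49. 28. 30.] [ 0.532 -0.051  0.074  2.528]
[... 158 characters left out ...]
 0.505 -0.049  0.074  2.647]
110 1.0 160.0 [76. 77.  7. -4.] [ 0.495 -0.048  0.074  2.647]
[np.float64(0.6722835443565923), np.float64(-0.12000024311236157), np.float64(0.1174), np.float64(2.3856347618019846)]
0.0 0.0 -37.9 0 0 -0.0 0; 0.0 0.0 -37.9 0 0 -0.0 0; 0.0 0.0 -37.9 0 0 -0.0 0; 12.9 -14.6 -3.3 0 0 -9.3 0; 15.1 -12.3 -3.3 0 0 -9.3 0; 16.9 -9.7 -3.3 0 0 -9.3 0; 18.2 -6.8 -3.3 0 0 -9.3 0; 19.1 -3.8 -3.3 0 0 -9.3 0; 19.5 -0.7 -3.3 0 0 -9.3 0; 19.3 2.5 -3.3 0 0 -9.3 0; 18.7 5.6 -3.3 0 0 -9.3 0; 17.5 8.5 -3.3 0 0 -9.3 0 

9.8 5.4 4.3 0 0 -9.7 0; 8.7 7.0 4.3 0 0 -9.7 0; 7.4 8.3 4.3 0 0 -9.7 0; 5.9 9.5 4.3 0 0 -9.7 0; 4.2 10.3 4.3 0 0 -9.7 0; 2.4 10.9 4.3 0 0 -9.7 0; 0.5 11.1 4.3 0 0 -9.7 0
```

Call:
arm_command(
  commands="0 0 -15 0 0 0 0; 0 0 -35 0 0 0 0; 0 0 -35 0 0 0 0; 0 0 -30 0 0 0 0; 13 -14.6 -5 0 0 -9.3 0; 15 -12.3 -3.3 0 0 -9.3 0; 17 -9.7 -3 0 0 -9.3 0; 18 -6.8 -3 0 0 -9.3 0; 19 -3.8 -3 0 0 -9.3 0; 19.5 -0.7 -3 0 0 -9.3 0; 19.3 2.5 -3 0 0 -9.3 0; 18.7 5.6 -3 0 0 -9.3 0",
)

```text
time: 9.8
tool_pos: [0.5979, -0.1772, 0.2157]
ee_rot: [3.129, 0.0, 1.081]
wrist_force: [0.7, 0.2, -0.2]
width: 0.0129
```

Run:
```python
from path import *
P=tcp(-85,28.2,145,.1);o=robot.get_obs();print(P,o["ee_rot"],o["width"])
rows([(P[0],P[1],P[2]+.03,P[3])],0,maxrot=9.5)
```

```text
[np.float64(0.6722835443565923), np.float64(-0.12000024311236157), np.float64(0.1374), np.float64(2.3856347618019846)] [3.12857362e+00 4.86340130e-04 1.08093034e+00] 0.012912246974135082
10.7 4.8 6.0 0 0 -9.3 0; 9.8 6.5 6.0 0 0 -9.3 0; 8.6 8.0 6.0 0 0 -9.3 0; 7.2 9.3 6.0 0 0 -9.3 0; 5.5 10.3 6.0 0 0 -9.3 0; 3.8 11.1 6.0 0 0 -9.3 0; 1.9 11.6 6.0 0 0 -9.3 0; 0.0 11.7 6.0 0 0 -9.3 0
```

Call:
arm_command(
  commands="10.7 4.8 6 0.3 0 -9.3 0; 9.8 6.5 6 0.3 0 -9.3 0; 8.6 8 6 0 0 -9.3 0; 7.2 9.3 6 0 0 -9.3 0; 5.5 10.3 6 0 0 -9.3 0; 3.8 11 6 0 0 -9.3 0; 2 11.6 6 0 0 -9.3 0; 0 11.7 6 0 0 -9 0; 0 0 0 0 0 0 0; 0 0 0 0 0 0 0",
)

```text
time: 11.05
tool_pos: [0.6761, -0.1164, 0.1774]
ee_rot: [3.139, 0.013, 2.416]
wrist_force: [-0.7, -0.1, -0.6]
width: 0.0128
```

```bash
cat >> path.py <<'E'
def fix(x,y,t,z,n=1,hand=0):
    "rows to tip (x,y) board mm incl. tilt correction"
    o=robot.get_obs();P=tcp(x,y,t,z);R=Ro.from_euler("xyz",o["ee_rot"])
    d=R.inv().apply(np.array(P[:3])-o["tool_pos"])*1000
    rv=np.degrees((R.inv()*Ro.from_euler("xyz",[np.pi,0,P[3]])).as_rotvec())
    print("%d x: %.1f %.1f %.1f %.1f %.1f %.1f"%(n,*(d/n),*(rv/n)))
E
python3 - <<'E'
from path import *
np.set_printoptions(precision=4,suppress=True)
b,z,o=tip_now();print(b,z,o["ee_rot"],o["tool_pos"])
fix(-85,28.2,145,.08)
E
```

```text
[-87.3971  26.2806] 0.13905927083249847 [3.1394 0.0126 2.4164] [ 0.6761 -0.1164  0.1774]
1 x: 1.3 -5.4 60.0 0.1 0.7 1.8
```

Descend to about 60 mm tip height and look.

Call:
arm_command(
  commands="0.6 -2.7 25 0 0.4 0.9 0; 0.6 -2.7 25 0 0.3 0.9 0; 0 0 14 0 0 0 0; 0 0 5 0 0 0 0; 0 0 0 0 0 0 0",
)

```text
time: 11.68
tool_pos: [0.6729, -0.122, 0.1118]
ee_rot: [3.136, 0.007, 2.376]
wrist_force: [0.0, 0.7, -0.5]
width: 0.0124
```

Run:
```python
from path import *
import pickle
np.set_printoptions(precision=4,suppress=True)
b,z,o=tip_now();print(o["time"],b,z,o["ee_rot"],o["tool_pos"])
fix(-85,28.2,145,.06)
S={n:snapshot(n) for n in("wrist","top","side")};pickle.dump(S,open("s3.pkl","wb"))
w=S["wrist"];q=o["tool_pos"]+rot(o["ee_rot"])@[.078,0,.0374]
for n,p in S.items(): print(n,"tip predicted",proj(p,q),[(c,uv.round(1)) for c,uv in tips(p,"stylus_tip",4)], "seam0 pred",proj(p,[*(O+rot([0,0,BY])[:2,:2]@[-.095,.0282]),.042]))
c=lambda p,uv,h,f:cv2.resize(p["img"][max(0,int(uv[1]-h)):int(uv[1]+h),max(0,int(uv[0]-h)):int(uv[0]+h)],(400,400),interpolation=cv2.INTER_CUBIC)
cv2.imwrite("pics/s3.png",np.hstack([c(S["top"],proj(S["top"],q),45,1),c(S["side"],proj(S["side"],q),45,1)]))
cv2.imwrite("pics/w3.png",w["img"])
```

```text
11.675 [-86.5934  29.4279] 0.07385864823393351 [3.1361 0.0067 2.3762] [ 0.6729 -0.122   0.1118]
1 x: 1.9 0.9 14.4 0.3 0.4 -0.5
wrist tip predicted [315.8985 134.3597] [(0.8, array([ 93.4, 353.2])), (0.73, array([280.5,   7.7])), (0.67, array([315.3, 134.3]))] seam0 pred [325.4453 142.63  ]
top tip predicted [336.6212 193.4681] [(0.68, array([531.5, 409.2])), (0.63, array([453.2, 200.3]))] seam0 pred [336.1939 193.1264]
side tip predicted [271.5748 223.4858] [(0.9, array([287.4, 169.5])), (0.62, array([443.8, 139.3])), (0.58, array([272.4, 223.2]))] seam0 pred [269.0738 233.4507]
```

View pics/w3.png

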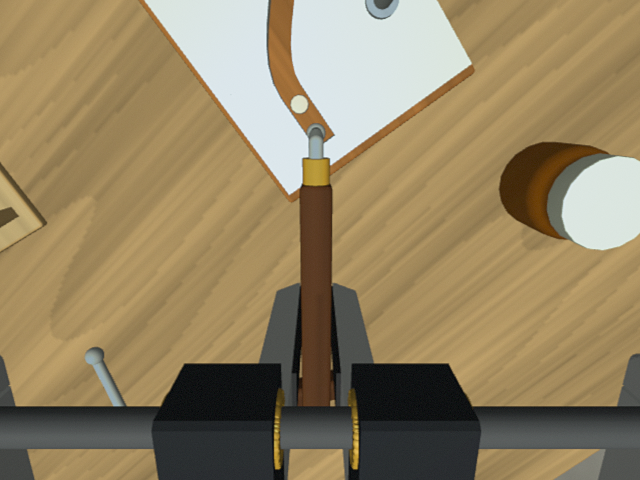

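View pics/s3.png

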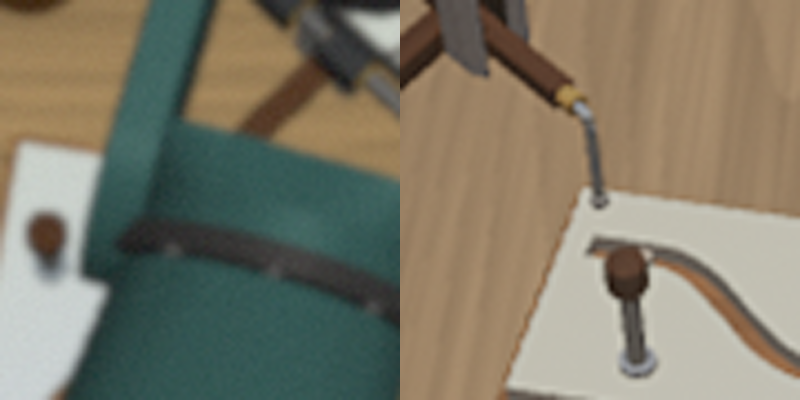

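Run:
```python
from path import *
import pickle
p=pickle.load(open("s3.pkl","rb"))["wrist"]
Rb=rot([0,0,BY])[:2,:2]
print("cam board",Rb.T@(np.array(p["origin"])[:2]-O)*1000, p["origin"][2])
for z in (.042,.03):
    src=[proj(p,[*(O+Rb@np.array([x,y])),z]) for x,y in((-.12,-.0),(.0,-.0),(.0,.07),(-.12,.07))]
    H=cv2.getPerspectiveTransform(np.float32(src),np.float32([(0,0),(720,0),(720,420),(0,420)]))
    g=cv2.warpPerspective(p["img"],H,(720,420));h=cv2.cvtColor(g,cv2.COLOR_BGR2HSV);b=(h[...,1]>70)|(h[...,2]<110)
    for x in range(-96,-20,6):
        col=b[:370,int((x+120)*6)];i=np.flatnonzero(np.diff(np.r_[0,col.astype(int),0]))
        print(z,x,[(round(float(a)/6,1),round(float(e)/6,1)) for a,e in zip(i[::2],i[1::2]) if e-a>12],end=" ")
    print()
    for y in (24,28,32):
        r=b[y*6,:];i=np.flatnonzero(np.diff(np.r_[0,r.astype(int),0]));print("row",y,[round(float(a)/6-120,1) for a in i])
    if z==.042: cv2.imwrite("pics/rect3.png",g)
print("pellet",[ (c,(Rb.T@(atz(p,uv,.03)[:2]-O)*1000).round(1)) for c,uv in [(1,np.array([300,104.]))]+tips(p,"pellet",3)])
```

```text
cam board [-78.68375891  25.12485978] 0.2895033263126387
0.042 -96 [(41.8, 46.3)] 0.042 -90 [(21.5, 25.3), (26.8, 29.0)] 0.042 -84 [(21.5, 25.0), (28.0, 30.7)] 0.042 -78 [(21.5, 34.5)] 0.042 -72 [(21.5, 24.8), (31.5, 34.7)] 0.042 -66 [] 0.042 -60 [(21.3, 34.5)] 0.042 -54 [(20.7, 33.8)] 0.042 -48 [(18.3, 32.3)] 0.042 -42 [(15.0, 30.2)] 0.042 -36 [(10.7, 26.7)] 0.042 -30 [(5.5, 22.7)] 0.042 -24 [(0.0, 17.8)] 
row 24 [-120.0, -107.7, -93.8, -71.3, -64.7, -31.8, -4.8, 0.0]
row 28 [-120.0, -107.7, -93.8, -83.8, -81.5, -73.3, -62.7, -38.0, -2.0, 0.0]
row 32 [-120.0, -107.7, -104.2, -103.7, -86.8, -84.5, -81.7, -71.3, -64.5, -47.2]
0.03 -96 [(44.3, 46.7)] 0.03 -90 [(21.3, 24.8), (26.8, 29.3)] 0.03 -84 [(21.3, 25.0)] 0.03 -78 [(21.3, 35.0)] 0.03 -72 [(21.3, 25.2), (31.5, 35.2)] 0.03 -66 [] 0.03 -60 [(21.2, 35.2)] 0.03 -54 [(20.7, 34.5)] 0.03 -48 [(18.7, 33.5)] 0.03 -42 [(15.5, 30.8)] 0.03 -36 [(11.5, 28.2)] 0.03 -30 [(6.7, 24.3)] 0.03 -24 [(1.2, 19.5)] 
row 24 [-120.0, -109.0, -94.5, -71.0, -64.0, -29.7, -1.2, 0.0]
row 28 [-120.0, -109.2, -94.7, -84.2, -81.7, -73.0, -62.0, -35.8]
row 32 [-120.0, -109.0, -87.3, -84.7, -81.7, -71.3, -63.5, -44.8]
pellet [(1, array([-67.9,  27.8])), (0.7, array([-68.9,  26.9]))]
```

View pics/rect3.png

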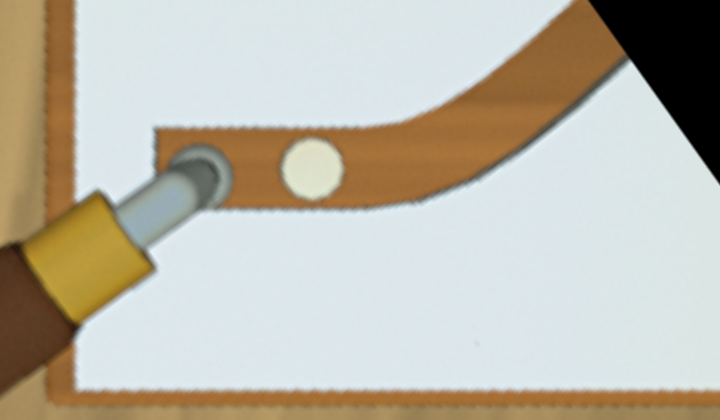

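Call:
arm_command(
  commands="2.5 1 8 0.3 0.4 -0.5 0; 0 0 2 0 0 0 0; 0 0 0 0 0 0 0",
)

```text
time: 12.4
tool_pos: [0.672, -0.119, 0.1013]
ee_rot: [3.141, -0.0, 2.386]
wrist_force: [-0.5, 0.5, -0.9]
width: 0.0125
```

Run:
```python
from path import *
np.set_printoptions(precision=4,suppress=True)
b,z,o=tip_now();print(o["time"],b,z,o["ee_rot"],o["wrist_force"])
fix(-84,28.1,145,.037)
```

```text
12.4 [-84.5407  27.3248] 0.06393017046280325 [ 3.1415 -0.0003  2.3862] [-0.4976  0.5212 -0.8777]
1 x: 0.0 -1.0 26.9 0.0 -0.0 0.0
```

Call:
arm_command(
  commands="0 -1 7 0 0 0 0; 0 0 7 0 0 0 0; 0 0 6 0 0 0 0; 0 0 4 0 0 0 0; 0 0 0 0 0 0 0",
)

```text
time: 13.02
tool_pos: [0.6708, -0.1198, 0.0748]
ee_rot: [-3.141, -0.002, 2.386]
wrist_force: [0.7, 0.4, -1.4]
width: 0.013
```

Run:
```python
from path import *
np.set_printoptions(precision=4,suppress=True)
b,z,o=tip_now();print(o["time"],b,z,o["ee_rot"],o["wrist_force"])
fix(-84,28.1,145,.037)
```

```text
13.025 [-83.4302  28.2531] 0.037520922041405974 [-3.141  -0.0015  2.3861] [ 0.7357  0.4491 -1.3848]
1 x: -0.3 0.4 0.4 -0.0 -0.1 0.0
```

```bash
cat > step.py <<'E'
from path import *
import sys
np.set_printoptions(precision=2,suppress=True)
th=PchipInterpolator([-95,-60,-20,10,30,60,95,115],[145,145,142,141,142,155,174,176])
def groove(p,lo,hi):
    Rb=rot([0,0,BY])[:2,:2];out=[]
    src=[proj(p,[*(O+Rb@np.array(q)/1000),.042]) for q in((-120,-70),(110,-70),(110,70),(-120,70))]
    H=cv2.getPerspectiveTransform(np.float32(src),np.float32([(0,0),(920,0),(920,560),(0,560)]))
    g=cv2.warpPerspective(p["img"],H,(920,560));h=cv2.cvtColor(g,cv2.COLOR_BGR2HSV);b=(h[...,1]>70)|(h[...,2]<110)
    for x in range(lo,hi,10):
        c=b[:,min(919,(x+120)*4)].astype(int);i=np.flatnonzero(np.diff(np.r_[0,c,0]))
        e=[((a+d)/8-70,(d-a)/4) for a,d in zip(i[::2],i[1::2]) if abs((a+d)/8-70-line(x))<5 and 10<(d-a)/4<22]
        out+= [(x,*np.round(e[0],1),round(float(e[0][0]-line(x)),1))] if e else []
    return out
def plan(n=12,ds=4.,z=.037,line=line):
    b,zt,o=tip_now();print("t",round(o["time"],2),"tip",b,"off line",b[1]-line(b[0]),"z",zt*1000,"F",o["wrist_force"],"rpy",o["ee_rot"])
    xs=np.arange(b[0],118,.05);s=np.r_[0,np.cumsum(np.hypot(np.diff(xs),np.diff(line(xs))))]
    R=Ro.from_euler("xyz",o["ee_rot"]);c=np.array(o["tool_pos"]);out=[]
    for k in range(1,n+1):
        x=np.interp(k*ds,s,xs);P=tcp(x,line(x),th(x),z);R2=Ro.from_euler("xyz",[np.pi,0,P[3]])
        d=R.inv().apply(np.array(P[:3])-c)*1000;rv=np.degrees((R.inv()*R2).as_rotvec())
        out.append("%.1f %.1f %.1f %.1f %.1f %.1f 0"%(*d,*rv));R,c=R2,np.array(P[:3])
    print("; ".join(out));print("end x",x,line(x))
if __name__=="__main__":
    p=snapshot("wrist");b=tip_now()[0]
    print(groove(p,int(b[0]//10*10)+10,105))
    Rb=rot([0,0,BY])[:2,:2]
    print("pellet",[(c,Rb.T@(atz(p,uv,.03)[:2]-O)*1000) for c,uv in tips(p,"pellet",2)])
    plan()
E
python3 step.py
```

```text
[(-60, np.float64(28.0), np.float64(13.0), 0.0), (-50, np.float64(26.2), np.float64(14.0), -0.2), (-40, np.float64(21.6), np.float64(15.8), -0.1), (-30, np.float64(14.1), np.float64(17.2), -0.2)]
pellet [(0.81, array([-68.08,  29.29]))]
t 13.12 tip [-83.82  28.3 ] off line 0.10844444116895247 z 38.08997920955636 F [-0.61  0.49  0.07] rpy [-3.14 -0.    2.39]
3.4 -2.2 1.0 -0.0 -0.0 0.0 0; 3.3 -2.3 -0.0 0.0 0.0 0.0 0; 3.3 -2.3 -0.0 0.0 0.0 0.0 0; 3.3 -2.3 -0.0 0.0 0.0 0.0 0; 3.3 -2.2 -0.0 0.0 0.0 0.0 0; 3.4 -2.1 -0.0 0.0 -0.0 0.0 0; 3.5 -2.1 -0.0 -0.0 -0.0 0.1 0; 3.6 -2.0 -0.0 0.0 -0.0 0.2 0; 3.8 -1.6 -0.0 0.0 -0.0 0.3 0; 3.9 -1.2 -0.0 -0.0 -0.0 0.3 0; 4.0 -0.9 -0.0 0.0 -0.0 0.3 0; 4.0 -0.7 -0.0 -0.0 -0.0 0.3 0
end x -37.56865351019062 20.09739559534771
```

Call:
arm_command(
  commands="3 -2 1 0 0 0 0; 3.3 -2.3 0 0 0 0 0; 3.3 -2.3 0 0 0 0 0; 3.3 -2.3 0 0 0 0 0; 3.3 -2.2 0 0 0 0 0; 3.4 -2.1 0 0 0 0 0; 3.5 -2.1 0 0 0 0.1 0; 3.6 -2 0 0 0 0.2 0",
)

```text
time: 14.12
tool_pos: [0.6383, -0.1139, 0.0757]
ee_rot: [3.14, 0.001, 2.381]
wrist_force: [-0.9, 0.6, -0.6]
width: 0.0127
```

```bash
python3 step.py
```

```text
[(-30, np.float64(14.1), np.float64(17.2), -0.2), (-20, np.float64(5.1), np.float64(18.2), -0.2), (-10, np.float64(-4.2), np.float64(18.5), -0.0)]
pellet [(0.73, array([-38.97,  23.8 ]))]
t 14.22 tip [-50.6   26.71] off line 0.04200550832941019 z 38.29220015326059 F [ 0.38  0.   -0.44] rpy [3.14 0.   2.38]
3.8 -1.5 1.4 0.1 0.1 0.3 0; 3.9 -1.1 -0.0 -0.0 -0.0 0.3 0; 4.0 -0.8 -0.0 0.0 -0.0 0.3 0; 4.0 -0.6 -0.0 -0.0 -0.0 0.3 0; 4.0 -0.4 -0.0 -0.0 -0.0 0.3 0; 4.0 -0.3 -0.0 0.0 -0.0 0.3 0; 4.0 -0.1 -0.0 0.0 -0.0 0.3 0; 4.0 -0.0 -0.0 -0.0 -0.0 0.2 0; 4.0 0.1 0.0 0.0 -0.0 0.2 0; 4.0 0.2 0.0 0.0 -0.0 0.1 0; 4.0 0.2 0.0 0.0 -0.0 0.1 0; 4.0 0.2 0.0 0.0 -0.0 0.1 0
end x -12.486152870115333 -1.8146312805426568
```

Call:
arm_command(
  commands="3.8 -1.5 1.4 0 0 0.3 0; 3.9 -1.1 0.2 0 0 0.3 0; 4 -0.8 0.1 0 0 0.3 0; 4 -0.6 0.1 0 0 0.3 0; 4 -0.4 0.1 0 0 0.3 0; 4 -0.3 0.1 0 0 0.3 0; 4 -0.1 0.1 0 0 0.3 0; 4 0 0.1 0 0 0.2 0; 4 0.1 0.1 0 0 0.2 0; 4 0.2 0.1 0 0 0.1 0",
)

```text
time: 15.48
tool_pos: [0.605, -0.0873, 0.0732]
ee_rot: [3.14, 0.001, 2.332]
wrist_force: [0.8, 0.6, -0.1]
width: 0.0126
```

```bash
python3 step.py
```

```text
[(0, np.float64(-13.1), np.float64(17.2), 0.3), (10, np.float64(-20.6), np.float64(15.8), -0.1), (20, np.float64(-25.6), np.float64(14.2), 0.3), (30, np.float64(-27.4), np.float64(13.2), 0.2)]
pellet [(0.74, array([-7.56, -4.26])), (0.47, array([ 31.2 , -28.24]))]
t 15.57 tip [-16.09   2.07] off line 0.4504243048760581 z 35.7054254893886 F [ 0.05  0.21 -0.68] rpy [3.14 0.   2.33]
4.2 0.4 -1.2 0.1 0.1 0.3 0; 4.0 0.2 0.0 -0.0 -0.0 0.1 0; 4.0 0.2 0.0 0.0 -0.0 0.1 0; 4.0 0.2 0.0 0.0 -0.0 0.1 0; 4.0 0.1 0.0 -0.0 -0.0 0.1 0; 4.0 -0.1 -0.0 0.0 -0.0 0.1 0; 4.0 -0.3 -0.0 -0.0 -0.0 0.1 0; 4.0 -0.4 -0.0 0.0 -0.0 0.0 0; 4.0 -0.4 -0.0 0.0 0.0 -0.0 0; 4.0 -0.5 -0.0 -0.0 0.0 -0.1 0; 3.9 -0.7 -0.0 0.0 0.0 -0.1 0; 3.8 -1.0 -0.0 0.0 0.0 -0.2 0
end x 22.208497739236606 -26.620824894043018
```

Call:
arm_command(
  commands="4.2 0.4 -1.4 0 0 0.3 0; 4 0.2 0 0 0 0.1 0; 4 0.2 0 0 0 0.1 0; 4 0.2 0 0 0 0.1 0; 4 0.1 0 0 0 0.1 0; 4 -0.1 0 0 0 0.1 0; 4 -0.3 0 0 0 0.1 0; 4 -0.4 0 0 0 0 0; 4 -0.4 0 0 0 0 0; 4 -0.5 0 0 0 -0.1 0",
)

```text
time: 16.82
tool_pos: [0.5753, -0.0563, 0.0747]
ee_rot: [3.14, 0.001, 2.317]
wrist_force: [0.2, -0.4, -0.7]
width: 0.0127
```

```bash
python3 step.py
```

```text
[(40, np.float64(-26.2), np.float64(13.5), -0.2), (50, np.float64(-22.4), np.float64(14.8), -0.4), (60, np.float64(-16.9), np.float64(15.8), -0.2), (70, np.float64(-10.9), np.float64(15.8), -0.4), (80, np.float64(-5.2), np.float64(14.5), -0.3), (90, np.float64(-1.5), np.float64(14.0), -0.3)]
pellet [(0.86, array([ 28.46, -30.37]))]
t 16.93 tip [ 17.13 -25.19] off line -0.5459114193347006 z 37.23406145806926 F [-0.31 -0.59 -0.46] rpy [3.14 0.   2.32]
3.5 -1.2 0.3 0.1 0.1 -0.2 0; 3.6 -1.3 -0.0 0.0 0.0 -0.2 0; 3.4 -1.7 -0.0 0.0 0.0 -0.3 0; 3.1 -1.9 -0.0 0.0 0.0 -0.5 0; 2.8 -1.5 -0.0 -0.0 0.0 -1.0 0; 2.5 -1.1 -0.0 0.0 0.0 -1.5 0; 2.4 -0.9 -0.0 0.0 0.0 -1.8 0; 2.3 -0.7 -0.0 0.0 0.0 -1.9 0; 2.2 -0.7 -0.0 -0.0 0.0 -2.0 0; 2.3 -0.7 -0.0 0.0 0.0 -2.0 0; 2.3 -0.8 -0.0 0.0 0.0 -1.8 0; 2.3 -1.0 -0.0 0.0 0.0 -1.7 0
end x 62.05781636517473 -15.463927939410945
```

Call:
arm_command(
  commands="3.5 -1.2 0.3 0 0 -0.2 0; 3.6 -1.3 0 0 0 -0.2 0; 3.4 -1.7 0 0 0 -0.3 0; 3.1 -1.9 0 0 0 -0.5 0; 2.8 -1.5 0 0 0 -1 0; 2.5 -1.1 0 0 0 -1.5 0; 2.4 -0.9 0 0 0 -1.8 0; 2.3 -0.7 0 0 0 -1.9 0; 2.2 -0.7 0 0 0 -2 0; 2.3 -0.7 0 0 0 -2 0",
)

```text
time: 18.18
tool_pos: [0.5451, -0.0442, 0.0744]
ee_rot: [3.141, 0.002, 2.53]
wrist_force: [-0.1, 0.8, -1.4]
width: 0.0127
```

```bash
python3 step.py
```

```text
[(80, np.float64(-5.5), np.float64(15.0), -0.6), (90, np.float64(-1.5), np.float64(14.0), -0.3), (100, np.float64(0.1), np.float64(13.2), -0.4)]
pellet [(0.79, array([ 67.53, -15.43]))]
t 18.27 tip [ 57.54 -18.91] off line -0.802439223231886 z 36.934003852899814 F [ 0.2  -0.42 -0.39] rpy [3.14 0.   2.53]
1.8 -0.9 0.0 0.1 0.1 -2.3 0; 2.3 -0.8 -0.0 0.0 0.0 -1.9 0; 2.4 -0.4 -0.0 -0.0 0.0 -2.1 0; 2.5 -0.1 -0.0 0.0 0.0 -2.2 0; 2.7 0.1 0.0 -0.0 0.0 -2.3 0; 2.9 0.4 0.0 0.0 0.0 -2.3 0; 3.2 0.5 0.0 0.0 0.0 -2.3 0; 3.4 0.6 0.0 -0.0 0.0 -2.1 0; 3.6 0.5 0.0 0.0 0.0 -1.7 0; 3.8 0.3 0.0 0.0 0.0 -1.2 0; 3.9 -0.1 -0.0 -0.0 0.0 -0.7 0; 3.9 -0.0 -0.0 0.0 0.0 -0.6 0
end x 101.09727944168358 0.5949436119625344
```

Call:
arm_command(
  commands="2 -0.8 0 0 0 -2.3 0; 2.3 -0.8 0 0 0 -1.9 0; 2.4 -0.4 0 0 0 -2.1 0; 2.5 -0.1 0 0 0 -2.2 0; 2.7 0.1 0 0 0 -2.3 0; 2.9 0.4 0 0 0 -2.3 0; 3.2 0.5 0 0 0 -2.3 0; 3.4 0.6 0 0 0 -2.1 0; 3.6 0.5 0 0 0 -1.7 0",
)

```text
time: 19.4
tool_pos: [0.5212, -0.033, 0.0745]
ee_rot: [3.141, 0.002, 2.882]
wrist_force: [-0.3, -0.8, -1.4]
width: 0.0129
```

```bash
python3 step.py
```

```text
[]
pellet [(0.89, array([101.04,  -0.8 ]))]
t 19.5 tip [90.85 -0.43] off line 0.5540376072764572 z 36.89101918447903 F [ 0.34 -0.32 -0.43] rpy [3.14 0.   2.88]
3.8 0.2 0.0 0.0 0.1 -0.6 0; 3.9 -0.1 -0.0 0.0 0.0 -0.6 0; 3.9 0.0 0.0 0.0 0.0 -0.6 0; 4.0 0.1 0.0 0.0 0.0 -0.4 0; 4.0 0.0 0.0 0.0 0.0 -0.3 0; 4.0 -0.2 -0.0 0.0 0.0 -0.1 0; 3.3 -0.4 -0.0 0.0 -0.0 0.1 0; 0.0 0.0 0.0 0.0 0.0 0.0 0; 0.0 0.0 0.0 0.0 0.0 0.0 0; 0.0 0.0 0.0 0.0 0.0 0.0 0; 0.0 0.0 0.0 0.0 0.0 0.0 0; 0.0 0.0 0.0 0.0 0.0 0.0 0
end x 117.9973707845195 1.0883100636968774
```

Call:
arm_command(
  commands="3.8 0.2 0 0 0 -0.6 0; 3.9 -0.1 0 0 0 -0.6 0; 3.5 0 0 0 0 -0.4 0; 0 0 0 0 0 0 0; 0 0 0 0 0 0 0",
)

```text
time: 20.12
tool_pos: [0.5093, -0.0299, 0.0745]
ee_rot: [3.141, 0.002, 2.91]
wrist_force: [0.1, 0.3, 0.1]
width: 0.0129
```

Run:
```python
from path import *
b,z,o=tip_now();print(b,z,o["time"],o["wrist_force"],o["tool_pos"],o["ee_rot"])
Rb=rot([0,0,BY])[:2,:2]
S=[snapshot(n) for n in("wrist","side","top")]
for p in S: print([(c,uv.round(0),Rb.T@(atz(p,uv,.003)[:2]-O)*1000) for c,uv in tips(p,"pellet",3)])
g=[]
for p in S[:2]:
    u,v=map(int,proj(p,[*(O+Rb@[.125,.0]),.01]));print(u,v);w=70
    u0=min(max(u-w,0),640-2*w);v0=min(max(v-w,0),480-2*w)
    g.append(cv2.resize(p["img"][v0:v0+2*w,u0:u0+2*w],(400,400),interpolation=cv2.INTER_CUBIC))
cv2.imwrite("pics/t4.png",np.hstack(g))
```

```text
[102.97579234   0.61609243] 0.036942858921154856 20.125 [0.14176114 0.25389522 0.09074996] [ 0.50934469 -0.0299294   0.07452253] [3.14106423e+00 2.30477809e-03 2.90992268e+00]
[(0.82, array([309.,  82.]), array([131.35044846,   1.69740916]))]
[(0.43, array([370., 269.]), array([131.62873234,   5.72075144]))]
[(0.45, array([308., 300.]), array([135.1913979 ,   6.06691935]))]
312 92
366 268
```

View pics/t4.png

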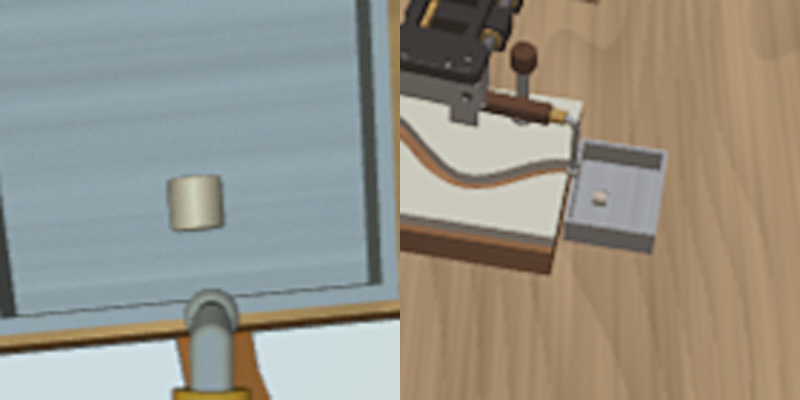

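Call:
arm_command(
  commands="0 0 -15 0 0 0 0; 0 0 -30 0 0 0 0; 0 0 -40 0 0 0 0; 0 0 -35 0 0 0 0; 0 0 0 0 0 0 0",
)

```text
time: 21.05
tool_pos: [0.5096, -0.03, 0.2017]
ee_rot: [3.141, 0.005, 2.91]
wrist_force: [-0.0, -0.5, -0.8]
width: 0.0125
```

Run:
```python
from h import *
rows([(.4663,-.267,.19,-.258)],0,maxrot=9.6)
```

```text
-0.6 -12.7 0.6 0 0 9.6 0; -2.7 -12.4 0.6 0 0 9.6 0; -4.8 -11.8 0.6 0 0 9.6 0; -6.6 -10.8 0.6 0 0 9.6 0; -8.3 -9.6 0.6 0 0 9.6 0; -9.8 -8.0 0.6 0 0 9.6 0; -11.0 -6.3 0.6 0 0 9.6 0; -11.9 -4.4 0.6 0 0 9.6 0; -12.5 -2.3 0.6 0 0 9.6 0; -12.7 -0.2 0.6 0 0 9.6 0; -12.5 1.9 0.6 0 0 9.6 0; -12.1 3.9 0.6 0 0 9.6 0 

-11.2 5.9 0.6 0 0 9.6 0; -10.1 7.6 0.6 0 0 9.6 0; -8.7 9.2 0.6 0 0 9.6 0; -7.1 10.5 0.6 0 0 9.6 0; -5.2 11.6 0.6 0 0 9.6 0; -3.2 12.3 0.6 0 0 9.6 0; -1.1 12.6 0.6 0 0 9.6 0
```

Call:
arm_command(
  commands="-0.6 -12.7 0.6 0 0 9.6 0; -2.7 -12.4 0.6 0 0 9.6 0; -4.8 -11.8 0.6 0 0 9.6 0; -6.6 -10.8 0.6 0 0 9.6 0; -8.3 -9.6 0.6 0 0 9.6 0; -9.8 -8 0.6 0 0 9.6 0; -11 -6.3 0.6 0 0 9.6 0; -12 -4.4 0.6 0 0 9.6 0; -12.5 -2.3 0.6 0 0 9.6 0; -12.7 -0.2 0.6 0 0 9.6 0; -12.5 2 0.6 0 0 9.6 0; -12 4 0.6 0 0 9.6 0",
)

```text
time: 22.55
tool_pos: [0.4678, -0.1796, 0.1742]
ee_rot: [-3.118, 0.008, 0.834]
wrist_force: [0.3, 0.5, -1.2]
width: 0.0127
```

Run:
```python
from h import *
print(robot.get_obs()["ee_rot"])
rows([(.4663,-.267,.18,-.258)],0,maxrot=9)
```

```text
[-3.11787321  0.00800777  0.83403845]
-9.4 8.2 -0.8 0 0 8.9 0; -8.0 9.6 -0.8 0 0 8.9 0; -6.4 10.7 -0.8 0 0 8.9 0; -4.7 11.6 -0.8 0 0 8.9 0; -2.8 12.2 -0.8 0 0 8.9 0; -0.9 12.5 -0.8 0 0 8.9 0; 1.1 12.4 -0.8 0 0 8.9 0
```

Call:
arm_command(
  commands="-9.4 8.2 -1 -0.3 0 8.9 0; -8 9.6 -1 -0.3 0 8.9 0; -6.4 10.7 -1 -0.3 0 8.9 0; -4.7 11.6 -1 -0.3 0 8.9 0; -2.8 12.2 -1 0 0 8.9 0; -1 12.5 -1 0 0 8.9 0; 1 12.4 -1 0 0 8.9 0; 0 0 0 0 0 0 0; 0 0 0 0 0 0 0",
)

```text
time: 23.68
tool_pos: [0.4578, -0.2658, 0.165]
ee_rot: [3.138, 0.035, -0.288]
wrist_force: [0.5, 0.5, -1.1]
width: 0.0128
```

```bash
cat >> h.py <<'E'
def to(x,y,z,yaw):
    o=robot.get_obs();R=Ro.from_euler("xyz",o["ee_rot"])
    d=R.inv().apply(np.array([x,y,z])-o["tool_pos"])*1000
    rv=np.degrees((R.inv()*Ro.from_euler("xyz",[np.pi,0,yaw])).as_rotvec())
    print(o["time"],o["tool_pos"],o["ee_rot"],o["wrist_force"],o["width"]);print("%.1f %.1f %.1f %.1f %.1f %.1f"%(*d,*rv))
E
python3 -c "
from h import *
to(.4663,-.267,.12,-.258)"
```

```text
23.675 [ 0.45778068 -0.26583774  0.16501629] [ 3.13763347  0.03472994 -0.28771453] [ 0.49043067  0.47664694 -1.07299261] 0.012779539749067575
10.1 -1.5 44.7 0.2 2.0 -1.7
```

Call:
arm_command(
  commands="5 -0.7 20 0.1 1 -0.8 0; 5 -0.7 20 0.1 1 -0.9 0; 0 0 0 0 0 0 0; 0 0 0 0 0 0 0",
)

```text
time: 24.18
tool_pos: [0.467, -0.2649, 0.1236]
ee_rot: [-3.141, -0.0, -0.249]
wrist_force: [-0.4, -0.0, -0.2]
width: 0.0123
```

```bash
python3 -c "
from h import *
to(.4663,-.267,.080,-.258)"
```

```text
24.175 [ 0.46699809 -0.26487179  0.12362151] [-3.14058534e+00 -3.20133127e-04 -2.49156588e-01] [-0.35941225 -0.0239465  -0.18197195] 0.012251595967709554
-0.2 2.3 43.6 -0.1 -0.0 0.5
```

Call:
arm_command(
  commands="0 2.3 15 0 0 0.5 0; 0 0 14 0 0 0 0; 0 0 10 0 0 0 0; 0 0 4 0 0 0 0; 0 0 0 0 0 0 0; 0 0 0 0 0 0 0",
)

```text
time: 24.92
tool_pos: [0.4669, -0.2675, 0.0788]
ee_rot: [-3.141, -0.002, -0.258]
wrist_force: [0.8, -0.7, -0.4]
width: 0.0128
```

```bash
python3 -c "
from h import *
to(.4663,-.267,.057,-.258)"
```

```text
24.925 [ 0.46694082 -0.26749304  0.07881025] [-3.14120237e+00 -1.62907644e-03 -2.57882660e-01] [ 0.76177727 -0.65720056 -0.43327493] 0.012809857786127398
-0.8 -0.3 21.8 -0.0 -0.1 0.0
```

Well aligned; lower into the slots.

Call:
arm_command(
  commands="-0.7 -0.3 8 0 0 0 0; 0 0 7 0 0 0 0; 0 0 4 0 0 0 0; 0 0 2 0 0 0 0; 0 0 0 0 0 0 0; 0 0 0 0 0 0 0",
)

```text
time: 25.68
tool_pos: [0.4667, -0.2673, 0.057]
ee_rot: [3.141, -0.003, -0.258]
wrist_force: [-0.2, -0.0, -0.4]
width: 0.0128
```

```bash
python3 -c "
from h import *
to(.4663,-.267,.0564,-.258)"
```

```text
25.675 [ 0.46673952 -0.26727039  0.05702213] [ 3.14146734e+00 -2.91290965e-03 -2.57818867e-01] [-0.17782669 -0.02312825 -0.35097544] 0.012783765498269373
-0.5 -0.1 0.6 0.0 -0.2 0.0
```

Within 0.6 mm of the picked pose. Open and retreat upward.

Call:
arm_command(
  commands="0 0 0.5 0 0 0 0; 0 0 0 0 0 0 0.4; 0 0 0 0 0 0 0.4; 0 0 0 0 0 0 0.6; 0 0 0 0 0 0 0.6; 0 0 0 0 0 0 0.6; 0 0 0 0 0 0 0.6; 0 0 0 0 0 0 0.6; 0 0 0 0 0 0 0.6; 0 0 0 0 0 0 0.6; 0 0 0 0 0 0 0.6",
)

```text
time: 27.05
tool_pos: [0.4674, -0.2678, 0.0576]
ee_rot: [3.141, -0.005, -0.258]
wrist_force: [-0.7, -0.7, -0.6]
width: 0.0565
```

Call:
arm_command(
  commands="0 0 -15 0 0 0 0.6; 0 0 -25 0 0 0 0.6; 0 0 -35 0 0 0 0.6; 0 0 -35 0 0 0 0.6; 0 0 -32 0 0 0 0.6; 0 0 0 0 0 0 0.6; 0 0 0 0 0 0 0.6",
)

```text
time: 27.92
tool_pos: [0.4669, -0.2675, 0.2085]
ee_rot: [3.139, -0.009, -0.258]
wrist_force: [0.2, -0.1, -0.5]
width: 0.0566
```

Run:
```python
from h import *
np.set_printoptions(precision=4,suppress=True)
o=robot.get_obs();print(o["time"],o["tool_pos"],o["width"])
p=snapshot("wrist");s=snapshot("side");t=snapshot("top")
print([(c,uv.round(0),atz(p,uv,.075)) for q in("stylus","rest_seat") for c,uv in tips(p,q,2)])
print("pellet",[(c,atz(t,uv,.006)) for c,uv in tips(t,"pellet",3)],[(c,atz(s,uv,.006)) for c,uv in tips(s,"pellet",3)])
for q in("bowl","jar","clay_block"): print(q,[(c,uv.round(1)) for c,uv in tips(t,q,1)+tips(s,q,1)])
u,v=map(int,proj(s,[.40,-.01,.01]));u2,v2=map(int,proj(s,[.466,-.267,.06]))
f=lambda u,v,w:cv2.resize(s["img"][v-w:v+w,u-w:u+w],(400,400),interpolation=cv2.INTER_CUBIC)
cv2.imwrite("pics/f.png",np.hstack([f(u,v,60),f(u2,v2,70)]))
cv2.imwrite("pics/fw.png",p["img"])
```

```text
27.925 [ 0.4669 -0.2675  0.2085] 0.05661003371205738
[(0.86, array([316., 229.]), array([ 0.468 , -0.2677,  0.075 ])), (0.37, array([315., 233.]), array([ 0.4647, -0.2658,  0.075 ])), (0.69, array([316., 235.]), array([ 0.4627, -0.2668,  0.075 ])), (0.41, array([ 49., 165.]), array([ 0.5694, -0.0827,  0.075 ]))]
pellet [(0.38, array([ 0.4089, -0.0053,  0.006 ]))] [(0.61, array([ 0.5987, -0.0867,  0.006 ])), (0.46, array([ 0.4026, -0.0115,  0.006 ]))]
bowl [(0.95, array([173.5, 259.9])), (0.73, array([283.4, 237.4]))]
jar [(0.81, array([297.6, 136.7])), (0.75, array([202.9, 272.6]))]
clay_block [(0.87, array([212. , 176.1])), (0.97, array([228.3, 356. ]))]
```

View pics/fw.png

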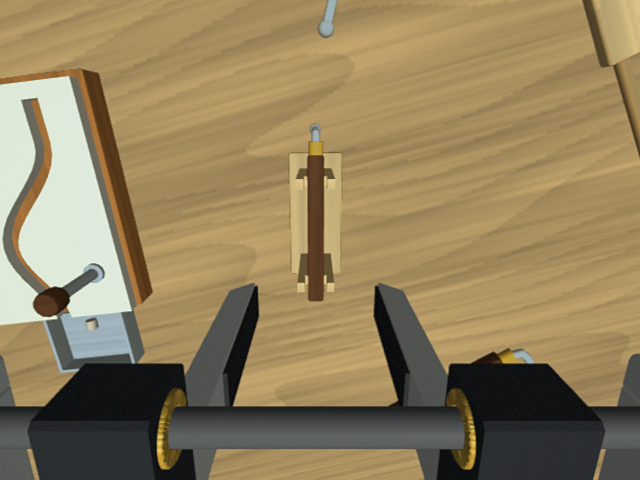

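View pics/f.png

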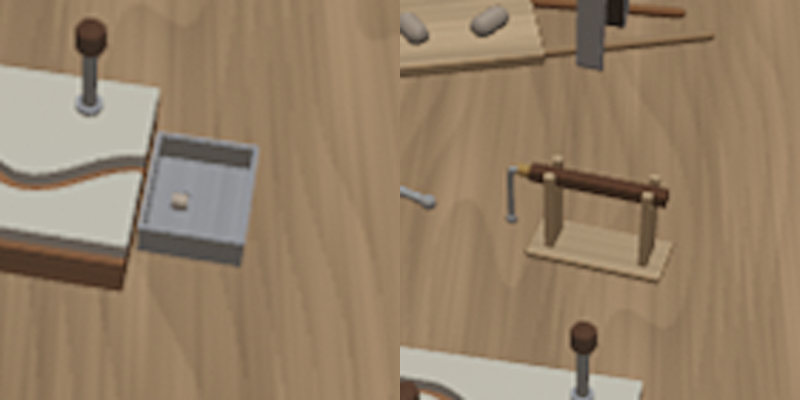

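The wrist picture shows the stylus level in both slots (handle centre about (316,229), ball at (316,127)). The side crops show the same, and the pellet lying in the tray at about (180,200) of the left crop. I'm handing in.

```bash
python3 -c "
from bench import robot
print(robot.close_job())"
```

```text
the job is handed in; nothing more can be done
None
```

The pellet is in the scrap tray and the stylus is back in both slots of its rest. The job was handed in at about 28 s of the 70 s; the hand-in reports no verdict.

- **Sweep:** I took the 120 mm stylus from the rest and lowered its tip behind the pellet. I then pushed it round the S at about 3 cm/s. At each check the computed ball centre was 35.7–38.3 mm above the table, under the 41 mm limit. I turned the handle on the way to pass the clamps. Wrist force stayed below about 2 N.
- **Stylus:** it was set down within 1 mm of the pose it was picked up from. The last pictures show it level in both slots, with the gripper open and clear above it.
- **Pellet:** it lies on its side in the tray. The positions found in the top and side pictures differ by about 9 mm, but both are inside the tray, and the pictures show it there.
- **Bystanders:** the jar, bowl and clay block were found within about 4 pixels (roughly 8 mm at most) of their starting places in the top view. In the side view the network did not find the bowl: its best match lay elsewhere, on the board, so only the top view confirms the bowl.

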